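# Refit the thickness knob on a microtome feed unit

## Task

Refit the black knob to the microtome's feed unit: first swing the orange-gripped retaining lever up out of the way, then push the black knob (not the grey or blue one) onto the D-shaft, turning it as you push until it drops fully home against the dial. Turn the fitted knob clockwise until its white pointer is on the red index mark, then lower the lever all the way over the knob's skirt again and let go. Leave everything else where it is.

Things in the scene. Friction and masses are not known exactly. Their poses are not given: they have to be found in the camera images.
- unit: Cream microtome feed unit fixed to the bench, 50 mm high, with a round aluminium dial (84 mm across, 3 mm high) on top. Origin under the shaft axis at bench height, z up; the housing spans x -65..65 and y -70..130 mm. A red index mark runs radially along its +x from the dial over the housing. The shaft (shaft_top) stands in the middle of the dial, the lever at the +y end.
- shaft_top (a point): Centre of the top of the upright steel D-shaft, 16 mm above the dial (69 above the bench): 22 mm diameter, top edge chamfered 1 mm, one flat 3 mm off the axis. This point's axes are the unit's and do not turn with the shaft. Where the flat faces is not reported, but seen from above: at the start 26 to 60 degrees counterclockwise of the unit's +x (the red index).
- seat (a point): Point on the shaft axis at the dial's upper face, 53 mm above the bench; the centre of the knob's underside comes here when fully home. Axes as unit. The shaft turns stiffly (0.15 Nm friction, so it stays put while a knob is turned on its end with up to 10 N of push) and stays where left; a fitted knob carries it along, from 80 degrees counterclockwise of the index to 23 beyond it.
- lever (a joint): Retaining lever, rad: 0 = fully down (level), 1.57 = upright, stop at 1.9, leaning away from the shaft. Starts down. Stays where left (0.05 Nm friction). When down its steel foot is 2.5 mm above the skirt of a fitted knob: with the lever down no knob can be put on, and over a knob not home it cannot go down. From about 1.5 rad up it leaves room for a gripper at the shaft.
- lever_grip (a point): Centre of the lever's orange grip, 14 mm wide along the unit's x, 22 mm along the arm, 12 mm thick; 40 mm from the hinge, moving with the lever. When down it is 87 mm above the bench, 45 mm on the shaft's +y side, with 31 mm free height under it, so fingers can straddle it from above, closing along the unit's x; the arm then turns between the pads.
- lever_hinge (a point): Hinge of the lever, 85 mm on the shaft's +y side, 87 mm above the bench; its axis is parallel to the unit's x. When down the 66 mm arm points from here to the unit's -y (towards the shaft); raised, it turns up and over towards +y. Steel bracket cheeks around it, 28 mm over all along x, up to 95 mm above the bench.
- knob: Black knob, white pointer, about 70 g, upright in the tray. Skirt 52 mm across, 24 high; on it a grip bar 44 x 16 x 22 (x, y, z), its top 46 mm above the underside. Origin: centre of underside, z up; pointer along +x. D-bore from below: 25 mm across, 19 deep, flat 4.5 off axis on +x. Goes on only with the pointer where the shaft's flat faces (+-8 degrees), else rests on the shaft end, 16 mm high.
- knob_grey: Light grey spare knob with a black pointer, same outside shape and origin, in the tray; it does not fit and stays there.
- knob_blue: Blue spare knob with a white pointer, same outside shape and origin, in the tray; it does not fit and stays there.
- tray: Teal plastic tray fixed to the bench, 300 x 100 mm (x, y), floor 4 mm above the bench, rim 10 mm high. Three knobs stand in it in a row along its x about 90 mm apart, in any order. Origin at the centre of its underside.
- jar: Amber jar with white cap, 60 mm across, 85 mm high. Origin at the centre of its underside. Leave alone.
- driver: Screwdriver, 190 mm long, lying beyond the unit. Origin near its middle on the bench. Leave alone.
- brush: Brush, 180 mm long, lying left of the unit. Origin near its middle on the bench. Leave alone.
- cassettes: Stack of tissue cassettes, 40 x 28 x 32 mm. Origin at the centre of its underside. Leave alone.
- slide_box: Blue and white slide box, 87 x 102 x 35 mm. Origin at the centre of its underside. Leave alone.

How it is judged:
By the outcome, as a careful person would: the job done as asked, in the order asked, and still so for the second after the job is handed in, with the robot touching nothing.
It also fails if it takes over 67 s, if anything falls off the work surface, if the arm or the gripper's body presses on something with over 40 N, if the wrist force passes 120 N, or if a joint passes its speed limit or range.

## Robot

A 7-joint arm with a two-finger parallel gripper is mounted at the origin on the work surface. World frame = base frame: x ahead of the robot, y to its left, z up, the work surface at z = 0. Lengths are in m, angles in degrees, forces in N, time in s.
With the tool pointing down it reaches from about 0.35 to 0.775 m from the base axis. Payload 3.1 kg.
Tool frame: the origin (TCP) lies at the very end of the fingers, on their centre line; the grasp point (between the pads) lies 19 mm behind it; z points along the fingers, y is the line along which they close (so a half turn about z gives the same grasp; the last joint's range is limited). The gripper opens to 85 mm and grips with 20 to 120 N. Pads are 22 mm wide; open, the fingers measure 114 mm over their backs; the gripper's body (76 mm by 85 mm) begins 54 mm behind the grasp point. The pads swing forward as they close: fully open they stand 13 mm farther back than shut.
Start: joints at [64.991, 17.813, 0.802, 86.603, -0.252, 75.585, -1.558], TCP at [0.212, -0.508, 0.231] pointing down, gripper open.
Joint ranges: [-154.91, 154.91], [-16.99, 109.72], [-72.82, 74.43], [7.12, 147.25], [-82.49, 262.49], [11.32, 116.49], [-174.64, 174.64]. Speed limits (degrees/s): [159.86, 159.86, 180, 180, 180, 180, 180].

## Interface

Orientations are given as [roll, pitch, yaw] about the fixed x, y, z axes, in that order (R = Rz(yaw) Ry(pitch) Rx(roll)).
In Python, from station import robot, eyes, gripper_to gives the robot as it stands (robot), with the cameras (eyes) and the gripper as plain functions. Calls block until the motion is done:
- robot.move_to(position, orientation): joint-space move of the TCP to a pose.
- robot.line_to(position, orientation=None, velocity=0.15, f_stop=None): straight line of the TCP; orientation=None keeps the orientation; velocity is the mean speed in m/s. With f_stop (N) it stops when the force on the tool has changed by that much, and returns True; else False.
- robot.move_j(angles): joint-space move.
- gripper_to(opening, force=None): opening from 0.0 (shut) to 1.0 (fully open); force is the grip in N (None keeps the last); returns when the fingers have stopped.
- robot.pause(seconds).
- robot.inverse_kinematics(position, orientation): joint angles nearest the present ones, or None.
- robot.sense(): the state.
- eyes.grab_frame(name): name is "side" or "top" or "wrist"; returns the picture (400x640x3 uint8, red, green, blue); there is no depth.
- eyes.calibration(name): a dict with "mtx" (3x3 intrinsics, pixels), "k1" (the pictures are not rectified: a ray, as slopes to the right and down, at radius r is drawn at 1 + k1 r^2 times it, then the intrinsics apply), "extrinsics" (4x4, takes a point from world to camera coordinates); the wrist camera has in their place "T_tool_cam" (4x4, takes a point from camera to tool coordinates, whose origin is the TCP and whose axes are the flange's). Camera axes: x right, y up, looking along -z (the intrinsics and any distortion apply to the point x, -y, -z); pixel columns grow to the right and rows downward; lengths in m; the calibration is good to about 2 mm. A picture is of the moment at which its call begins: read the wrist's pose just before it. calibration takes no time and is no camera call.
A pose or a line that the arm cannot do raises robot.PlanningError and nothing moves.
- robot.close_job(): hands the job in; it is judged then, once.
The state is a dict: "time_s": time; "joint_positions": joint angles; "dq": joint speeds; "joint_torque": joint torques, N m; "tool_pos": TCP position; "eef_rot": TCP orientation; "contact_force": force on the tool from outside, world axes, zero at the start; "torque": the same for the moment, N m; "finger_gap": opening from 0.0 (shut) to 1.0 (fully open); "gripper_force": force on a finger pad.
Only numpy, scipy, OpenCV 4.12 (cv2) and the standard library are available. Lean on these libraries where they do the work, as an engineer would, in place of code of your own. Each camera call takes 0.05 s, during which the arm holds its last target. There are 200 camera calls.

## Working session

There is one attempt and no reset: what is moved stays moved. The work goes in short steps, each a Python script; the robot and the scene stay as the last script left them, time stands still between calls to the robot, and variables do not carry over. Pictures are saved under pics/ and viewed, at most 10 in all, crops included, and the job is handed in when it is done.

```bash
mkdir -p pics; ls
python3 - <<'E'
from station import robot, eyes, gripper_to
import cv2,numpy as np
for n in ("top","side"):
    f=eyes.grab_frame(n); cv2.imwrite(f"pics/{n}0.png",f[:,:,::-1])
    c=eyes.calibration(n); print(n,np.round(c["mtx"],1).tolist(),c["k1"],np.round(c["extrinsics"],3).tolist())
print(eyes.calibration("wrist")); s=robot.sense(); print(s)
E
```

```text
pics
station.py
top [[428.9, 0.0, 313.7], [0.0, 428.9, 190.9], [0.0, 0.0, 1.0]] -0.05776457717471714 [[-0.01, -1.0, -0.014, 0.06], [0.998, -0.011, 0.069, -0.588], [-0.069, -0.014, 0.997, -1.271], [0.0, 0.0, 0.0, 1.0]]
side [[415.2, 0.0, 315.8], [0.0, 415.2, 193.5], [0.0, 0.0, 1.0]] -0.01199745503881732 [[-0.782, -0.623, -0.016, 0.482], [0.397, -0.518, 0.758, -0.289], [-0.481, 0.586, 0.652, -0.835], [0.0, 0.0, 0.0, 1.0]]
{'mtx': array([[310.2266633 ,   0.        , 321.15399401],
       [  0.        , 310.2266633 , 200.47095185],
       [  0.        ,   0.        ,   1.        ]]), 'k1': -0.003216112427457039, 'T_tool_cam': array([[ 3.19809334e-04,  9.46466207e-01,  3.22802753e-01,
         8.33461686e-02],
       [ 9.99999933e-01, -2.45408198e-04, -2.71183397e-04,
         9.31530683e-05],
       [-1.77447480e-04,  3.22802818e-01, -9.46466222e-01,
        -1.42639227e-01],
       [ 0.00000000e+00,  0.00000000e+00,  0.00000000e+00,
         1.00000000e+00]])}
{'time_s': 0.1, 'joint_positions': array([64.9917174 , 17.85781265,  0.80158064, 86.68282005, -0.25198335,
       75.58430455, -1.55826217]), 'dq': array([-0.08030563, -0.11454325,  0.03688551, -0.24937083,  0.08138676,
       -0.07267866, -0.06947966]), 'joint_torque': array([ 7.35156973e-04, -3.80852151e+01,  1.46797816e-01, -2.31242895e+01,
        1.24347987e-02,  8.07768287e-03, -5.02768114e-05]), 'tool_pos': array([ 0.21129303, -0.50708617,  0.23031059]), 'eef_rot': array([-1.79876933e+02,  5.23650578e-03,  2.26238011e+01]), 'contact_force': array([-0.66683038, -0.41887187, -0.75724501]), 'torque': array([-0.00095501,  0.04794141,  0.01095001]), 'gripper_force': 0.0, 'finger_gap': 0.9984148783381638}
```

View pics/top0.png

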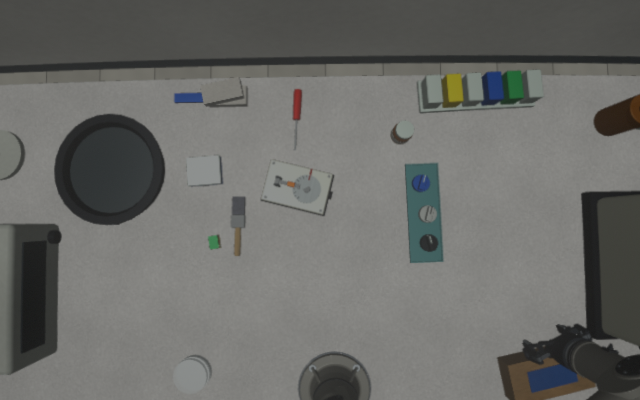

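View pics/side0.png

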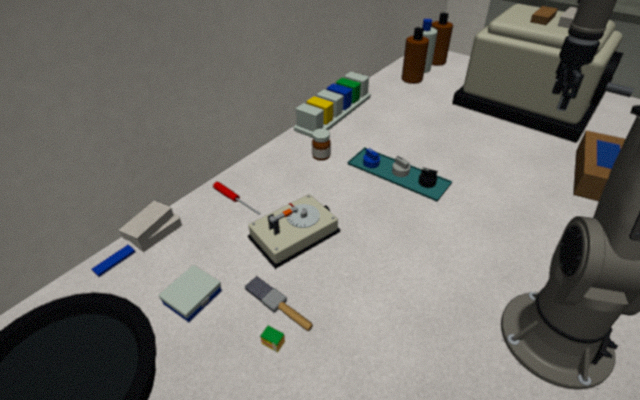

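The top view shows the unit with its shaft at about (307,189), the lever to its left and the red index pointing up at (311,173). The black knob is at (429,242), the grey at (428,214) and the blue at (421,183). Next I locate them roughly and take wrist close-ups.

```bash
cat > h.py <<'E'
from station import robot, eyes, gripper_to
import cv2,numpy as np
from scipy.spatial.transform import Rotation as R
def px2w(name,uv,z,pose=None):
    c=eyes.calibration(name)
    if name=="wrist":
        T=np.eye(4);T[:3,:3]=R.from_euler('xyz',pose[1],degrees=True).as_matrix();T[:3,3]=pose[0];T=T@c["T_tool_cam"]
    else: T=np.linalg.inv(c["extrinsics"])
    out=[]
    for p in np.atleast_2d(uv):
        q=cv2.undistortPoints(np.array([[p]],float),c["mtx"],np.array([c["k1"],0,0,0.]))[0,0]
        d=T[:3,:3]@np.array([q[0],-q[1],-1]);o=T[:3,3]
        out.append(o+d*(z-o[2])/d[2])
    return np.array(out)
def w2px(name,X,pose=None):
    c=eyes.calibration(name)
    if name=="wrist":
        T=np.eye(4);T[:3,:3]=R.from_euler('xyz',pose[1],degrees=True).as_matrix();T[:3,3]=pose[0];E=np.linalg.inv(T@c["T_tool_cam"])
    else: E=c["extrinsics"]
    P=(E@np.c_[np.atleast_2d(X),np.ones(len(np.atleast_2d(X)))].T)[:3].T*[1,-1,-1]
    return cv2.projectPoints(P,np.zeros(3),np.zeros(3),c["mtx"],np.array([c["k1"],0,0,0.]))[0][:,0]
def snap(name,fn,scale=1,crop=None):
    s=robot.sense();pose=(s["tool_pos"].tolist(),s["eef_rot"].tolist())
    f=eyes.grab_frame(name)
    if crop: f=f[crop[1]:crop[3],crop[0]:crop[2]]
    cv2.imwrite("pics/"+fn,cv2.resize(f,None,fx=scale,fy=scale,interpolation=cv2.INTER_CUBIC)[:,:,::-1])
    print(fn,pose,s["time_s"]); return pose
def st():
    s=robot.sense();print(round(s["time_s"],2),np.round(s["tool_pos"],4),np.round(s["eef_rot"],2),"F",np.round(s["contact_force"],1),"M",np.round(s["torque"],2),"gap",round(s["finger_gap"],3),round(s["gripper_force"],1),"q7",round(s["joint_positions"][6],1))
    return s
E
python3 - <<'E'
from h import *
print("shaft",px2w("top",[307,189],.053)); print("corners",px2w("top",[[272,160],[334,176],[325,215],[262,201]],.05))
print("black",px2w("top",[429,242],.04),"grey",px2w("top",[428,214],.04),"blue",px2w("top",[421,183],.04))
print("index",px2w("top",[[309,178],[311,170]],.05),"jar",px2w("top",[404,130],.085))
E
```

```text
shaft [[0.59261407 0.07280769 0.053     ]]
corners [[ 0.68023839  0.17591798  0.05      ]
 [ 0.63037173 -0.0071021   0.05      ]
 [ 0.51581366  0.02082455  0.05      ]
 [ 0.55890215  0.20586014  0.05      ]]
black [[ 0.43296995 -0.28474493  0.04      ]] grey [[ 0.51540437 -0.28393546  0.04      ]] blue [[ 0.60761441 -0.26565051  0.04      ]]
index [[0.62530942 0.06669454 0.05      ]
 [0.64898136 0.06055945 0.05      ]] jar [[ 0.75815671 -0.2102573   0.085     ]]
```

Run:
```python
from h import *
robot.move_to([.433,-.285,.20],[180,0,40]); snap("wrist","k1.png"); st()
robot.move_to([.605,.085,.22],[180,0,-14.5]); snap("wrist","u1.png"); st()
```

```text
k1.png ([0.4317182224316045, -0.2874242442526694, 0.20008532617209326], [179.95255513342795, 0.09347462505582772, 39.77368570090044]) 1.3
1.35 [ 0.4316 -0.2876  0.2001] [1.7996e+02 8.0000e-02 3.9730e+01] F [ 0.5 -0.3 -0.3] M [-0.05 -0.03 -0.01] gap 1.0 0.0 q7 -21.6
u1.png ([0.6052569930427603, 0.08266358922629172, 0.21988644085996928], [179.9131373717718, -0.018846449390115722, -14.654715384533803]) 2.8667
2.92 [0.6052 0.0825 0.2199] [ 1.7992e+02 -2.0000e-02 -1.4680e+01] F [0.4 0.  0.5] M [-0.   -0.02  0.01] gap 1.001 0.0 q7 -119.7
```

View pics/k1.png

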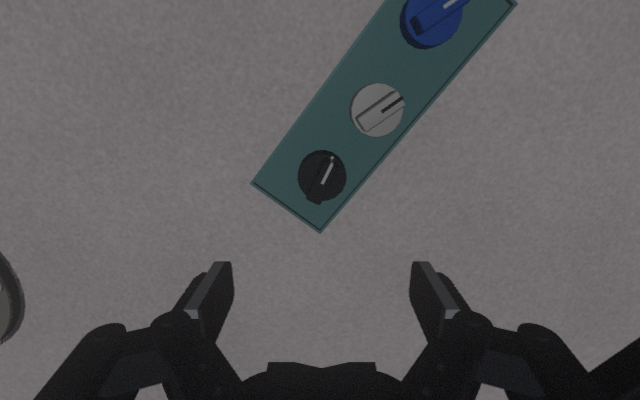

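View pics/u1.png

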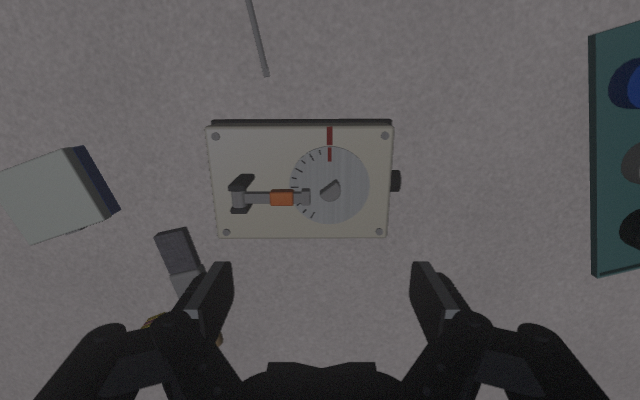

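k1 shows the black knob at about (322,176) with its pointer up-right. In u1 the unit is seen from above, with the shaft at (330,189), the red index at (330,145) and the orange grip at (282,198). I'll enlarge both in one composite.

Run:
```python
import cv2,numpy as np
a=cv2.imread("pics/u1.png")[105:255,200:400]; b=cv2.imread("pics/k1.png")[140:215,285:360]
a=cv2.resize(a,None,fx=4,fy=4,interpolation=cv2.INTER_CUBIC);a=np.clip(a*1.5,0,255).astype('u1');cv2.imwrite("pics/u1c.png",a)
b=cv2.resize(b,None,fx=8,fy=8,interpolation=cv2.INTER_CUBIC);b=np.clip(b*2.,0,255).astype('u1');cv2.imwrite("pics/k1c.png",b)
```

```text
(no output)
```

View pics/u1c.png

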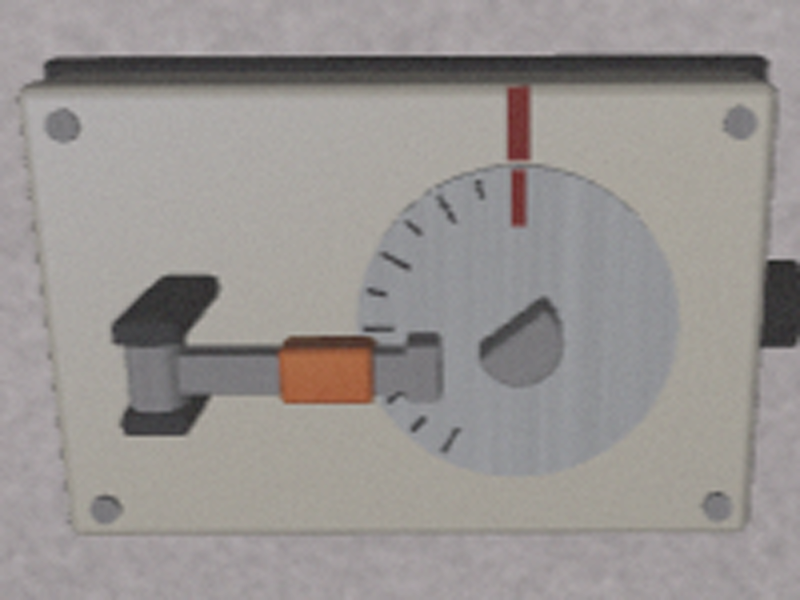

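View pics/k1c.png

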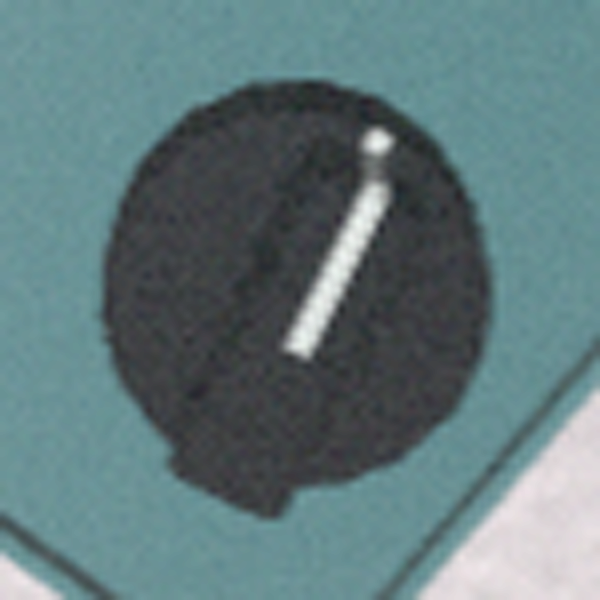

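```bash
cat > fit.py <<'E'
from h import *
from scipy.optimize import least_squares
PK=([0.4317182,-0.2874242,0.2000853],[179.95255,0.09347,39.77369]); PU=([0.6052570,0.0826636,0.2198864],[179.91314,-0.018846,-14.654715])
U=lambda a:np.array([200,105])+(np.array(a)+.5)/4-.5
K=lambda a:np.array([285,140])+(np.array(a)+.5)/8-.5
corn=U([[22,88],[775,88],[747,530],[75,530]]); cl=np.array([[65,130,.05],[65,-70,.05],[-65,-70,.05],[-65,130,.05]])*[.001,.001,1]
loc=np.r_[cl,[[.065,0,.05]],[[.0,0,.053]]]; obs=np.r_[corn,U([[518.5,90],[518.5,320]])]
def T(p,l):
    c,s=np.cos(p[2]),np.sin(p[2]); l=np.array(l); return np.c_[p[0]+c*l[:,0]-s*l[:,1],p[1]+s*l[:,0]+c*l[:,1],l[:,2]]
f=lambda p:(w2px("wrist",T(p,loc),PU)-obs).ravel()
r=least_squares(f,[.6,.08,-.25]);u=r.x
if __name__=="__main__":
    print("unit",u[:2],np.degrees(u[2]),np.round(r.fun,2))
    print("dial centre",px2w("wrist",U([518.5,320]),.053,PU))
    e=px2w("wrist",U([[487,358],[553,306]]),.069,PU); d=e[1]-e[0]
    print("flat normal deg rel unit",np.degrees(np.arctan2(d[0],-d[1])-u[2]), "dist",np.cross(d[:2],u[:2]-e[0,:2])/np.linalg.norm(d))
    g=px2w("wrist",U([[280,372],[374,372]]),.093,PU);print("grip",g.mean(0),"model",T(u,[[0,.045,.087]]))
    p=px2w("wrist",K([[298,352],[378,185]]),.05,PK);d=p[1]-p[0];y=np.arctan2(d[1],d[0])
    b=px2w("wrist",K([224,493]),.05,PK)[0];print("knob yaw",np.degrees(y),"c from bar end",b[:2]+.022*np.array([np.cos(y),np.sin(y)]),"ptr",p)
    a=np.linspace(0,2*np.pi,721);circ=lambda c:w2px("wrist",np.c_[c[0]+.026*np.cos(a),c[1]+.026*np.sin(a),0*a+.028],PK)
    o=K([[105,488],[492,488]])
    def fk(c):
        q=circ(c);return [q[:,0].min()-o[0,0],q[:,0].max()-o[1,0],q[:,1].max()-o[0,1]]
    r=least_squares(fk,[.43,-.285],diff_step=1e-3);print("knob c skirt",r.x,r.fun)
E
python3 fit.py 2>&1 | grep -v Warn
```

```text
print("flat normal deg rel unit",np.degrees(np.arctan2(d[0],-d[1])-u[2]), "dist",np.cross(d[:2],u[:2]-e[0,:2])/np.linalg.norm(d))
unit [0.59496191 0.07618542] -14.493209649034421 [-7.79 -2.72  7.63 -3.29  5.27  5.7  -5.79  6.21  0.48 -3.62  0.16  3.29]
dial centre [[0.59845057 0.07547242 0.053     ]]
flat normal deg rel unit 39.424343566257804 dist -0.004044721305620311
grip [0.60886473 0.11909524 0.093     ] model [[0.60622385 0.1197534  0.087     ]]
knob yaw 15.044585310737421 c from bar end [ 0.43417717 -0.28641688] ptr [[ 0.43285227 -0.28753039  0.05      ]
 [ 0.45490011 -0.2816043   0.05      ]]
knob c skirt [ 0.43355637 -0.28710577] [-0.70049811  0.70052086  0.03951291]
```

```bash
cat >> fit.py <<'E'
    ins=lambda i:np.r_[cl-np.sign(cl)*[i,i,0],loc[5:]]
    o2=np.r_[corn,obs[5:]]
    r=least_squares(lambda p:((w2px("wrist",T(p,ins(p[3])),PU)-o2)*np.r_[np.ones(4),5][:,None]).ravel(),[.6,.08,-.25,.005]);v=r.x
    print("unit2",v,np.degrees(v[2]),np.round(r.fun,2))
    for n,z,q in(("ix",.05,[[518.5,90],[518.5,155]]),("ix2",.053,[[518.5,228],[518.5,320]])):
        m=px2w("wrist",U(q),z,PU);d=m[1]-m[0];print(n,np.degrees(np.arctan2(-d[1],-d[0])))
    h=T(v,[[0,.045,.093],[0,.085,.087],[0,0,.069]]);print("grip model",h, w2px("wrist",h,PU)*4-[798.5,418.5])
    a=np.linspace(0,2*np.pi,361);q=w2px("wrist",np.c_[v[0]+.011*np.cos(a),v[1]+.011*np.sin(a),0*a+.069],PU)*4-[798.5,418.5];print("shaft circle x",q[:,0].min(),q[:,0].max(),"ymax",q[:,1].max())
E
python3 fit.py 2>&1 | grep -A9 unit2
```

```text
unit2 [ 0.59828638  0.07545696 -0.25124751  0.00630446] -14.395421984800517 [-1.22  0.5   0.78 -0.36  0.19 -2.28 -1.11 -1.54  0.27  0.72]
ix -14.15629505125269
ix2 -14.15512522901279
grip model [[0.60947395 0.1190441  0.093     ]
 [0.61941844 0.15778822 0.087     ]
 [0.59828638 0.07545696 0.069     ]] [[326.43437103 369.49788518]
 [158.03920338 362.2336555 ]
 [520.41198696 338.37092059]]
shaft circle x 475.8548368517836 564.9722237422072 ymax 380.5789992587037
```

```bash
cat > lev.py <<'E'
from h import *
yaw=np.radians(-14.3); C=np.array([.5978,.0757]); ux=np.array([np.cos(yaw),np.sin(yaw)]); uy=np.array([-ux[1],ux[0]])
def gp(th,r=.040,dz=-.019,off=0):  # TCP for lever angle
    return np.r_[C+uy*(.085-r*np.cos(th))+ux*off, .087+r*np.sin(th)+dz]
def arc(a,b,n,v=.06):
    for th in np.linspace(a,b,n+1)[1:]:
        robot.line_to(gp(th),velocity=v)
E
python3 - <<'E'
from lev import *
O=[180,0,75.7]
gripper_to(.5,30)
robot.move_to(gp(0)+[0,0,.06],O)
print(robot.line_to(gp(0),velocity=.1,f_stop=8)); st()
gripper_to(0,25); st()
arc(0,.3,3); s=st()
arc(.3,1.72,11); st()
gripper_to(.45); st()
robot.line_to(gp(1.72)+[0,0,.08]); 
# look at the shaft: camera nadir over it
psi=-14.3;t=.083-.05
robot.move_to(np.r_[C-ux*t,.20],[180,0,psi]); snap("wrist","u2.png"); st()
f=cv2.imread("pics/u2.png"); P=w2px("wrist",[np.r_[C,.069]],([*(np.r_[C-ux*t,.20])],[180,0,psi]))[0];print(P)
x,y=P.astype(int); x0,y0=x-75,y-75
c=f[max(y0,0):y+75,x0:x+75];print(x0,max(y0,0));cv2.imwrite("pics/u2c.png",np.clip(cv2.resize(c,None,fx=4,fy=4,interpolation=cv2.INTER_CUBIC)*1.4,0,255).astype('u1'))
E
```

```text
False
5.4 [0.6094 0.1196 0.0685] [ 1.7995e+02 -4.0000e-02  7.5700e+01] F [0.5 0.7 0.1] M [ 0.01  0.01 -0.03] gap 0.501 0.0 q7 -43.0
5.76 [0.6077 0.12   0.069 ] [-1.7989e+02  1.0000e-02  7.5730e+01] F [-5.7 -0.2  6. ] M [ 0.04  1.07 -0.02] gap 0.163 27.4 q7 -43.1
6.51 [0.608  0.1211 0.0794] [-1.7984e+02  7.0000e-02  7.5730e+01] F [-5.4  1.8 -6. ] M [ 0.16  1.07 -0.03] gap 0.159 24.6 q7 -42.8
9.26 [0.6184 0.1612 0.1095] [-179.85    0.37   75.62] F [-10.1  -4.2   3.1] M [-0.89  2.32 -0.06] gap 0.157 24.4 q7 -45.5
9.62 [0.6223 0.1639 0.1092] [ 1.7976e+02 -1.1000e-01  7.5650e+01] F [-0.4 -0.3 -0.2] M [0.03 0.04 0.  ] gap 0.449 0.0 q7 -45.5
u2.png ([0.5655115952480534, 0.08423264074358287, 0.19928580321739076], [179.99383700104946, 0.07213569672775658, -14.216342443508651]) 11.5167
11.57 [0.5656 0.0844 0.1994] [-1.800e+02  6.000e-02 -1.421e+01] F [-0.4  0.4  0.3] M [-0.01  0.04  0.  ] gap 0.454 0.0 q7 -119.8
[321.11656846 154.68197464]
246 79
```

View pics/u2c.png

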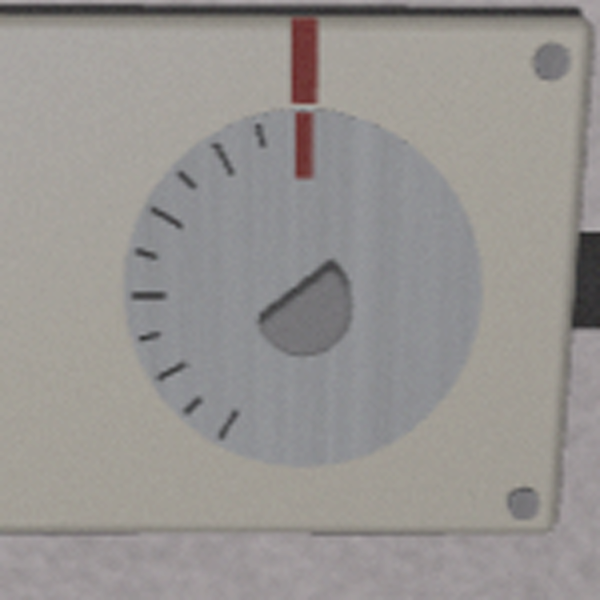

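The lever was raised without trouble, and u2c shows it clear of the dial. The shaft's flat faces up-left of the index: its top edge runs from (262,322) to (340,270), and the dial centre is at (303.5,286.5).

Run:
```python
from lev import *
P=([0.5655115952480534, 0.08423264074358287, 0.19928580321739076], [179.99383700104946, 0.07213569672775658, -14.216342443508651])
U=lambda a:np.array([246,79])+(np.array(a)+.5)/4-.5
m=px2w("wrist",U([[304.5,20],[304.5,100]]),.05,P);d=m[0]-m[1];print("index yaw",np.degrees(np.arctan2(d[1],d[0])))
D=px2w("wrist",U([303.5,286.5]),.053,P)[0];print("dial",D)
e=px2w("wrist",U([[262,322],[340,270]]),.069,P);d=e[1]-e[0];fy=np.degrees(np.arctan2(d[0],-d[1]));print("flat world",fy)
n=np.array([np.cos(np.radians(fy)),np.sin(np.radians(fy))]);print("flat edge n·e",e[:,:2]@n)
# fit circle extents right 352 bottom 355
from scipy.optimize import least_squares
a=np.linspace(0,2*np.pi,721)
def fk(c):
    q=w2px("wrist",np.c_[c[0]+.011*np.cos(a),c[1]+.011*np.sin(a),0*a+.069],P);o=U([352.5,355.5]);return [q[:,0].max()-o[0],q[:,1].max()-o[1]]
r=least_squares(fk,[.598,.075],diff_step=1e-3);print("shaft",r.x,"flat dist",e[0,:2]@n-r.x@n)
print("lever-based", C-.0013*ux)
```

```text
index yaw -14.162647635931583
dial [0.5985411  0.07548453 0.053     ]
flat world 19.596430088398556
flat edge n·e [0.59003483 0.59003483]
shaft [0.59687598 0.07608022] flat dist 0.0022141280500369565
lever-based [0.59654028 0.0760211 ]
```

Run:
```python
from lev import *
K=np.array([.4333,-.2873]); O=[180,0,15]
gripper_to(.5)
robot.move_to([*K,.12],O)
print(robot.line_to([*K,.032],velocity=.1,f_stop=8)); st()
gripper_to(0,50); s=st()
robot.line_to([*K,.13],velocity=.15); st()
S=np.array([.5967,.0760])
robot.move_to([*S,.125],[180,0,22]); 
snap("wrist","h1.png"); st()
f=eyes.grab_frame("side"); P=w2px("side",[[*S,.1]])[0].astype(int); print(P)
c=f[P[1]-75:P[1]+75,P[0]-100:P[0]+100,::-1]
w=cv2.imread("pics/h1.png")[200:400,220:420]
cv2.imwrite("pics/h1c.png",np.hstack([cv2.resize(c,(400,300)),cv2.resize(w,(300,300))]))
```

```text
False
14.32 [ 0.434  -0.2876  0.0326] [ 1.7994e+02 -6.0000e-02  1.5010e+01] F [-0.2 -0.3 -0.3] M [0.01 0.05 0.02] gap 0.5 0.0 q7 -48.5
14.68 [ 0.434  -0.2878  0.0328] [ 1.7991e+02 -7.0000e-02  1.5000e+01] F [ 0.  -0.5  3.4] M [0.01 0.03 0.03] gap 0.174 50.7 q7 -48.5
15.47 [ 0.4324 -0.2868  0.1289] [-1.799e+02  1.000e-01  1.500e+01] F [-0.6 -0.9 -1.1] M [ 0.01  0.01 -0.01] gap 0.175 50.2 q7 -46.9
h1.png ([0.5968180432302609, 0.07310657256447178, 0.12471691207635878], [179.89171164089117, 0.06918123931605494, 21.80387369619066]) 16.95
17.0 [0.5969 0.0729 0.1248] [1.799e+02 6.000e-02 2.177e+01] F [ 0.1 -0.1 -0.3] M [ 0.01 -0.06 -0.03] gap 0.175 50.2 q7 -85.5
[301 200]
```

View pics/h1c.png

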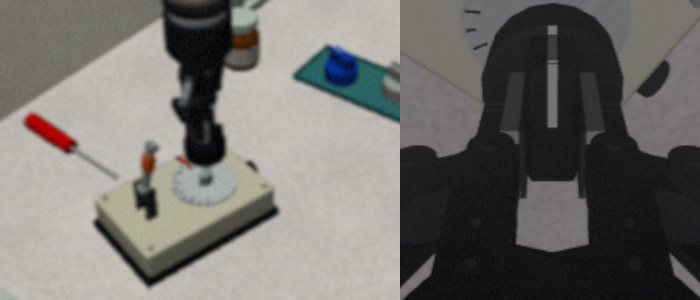

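Run:
```python
from lev import *
P=([0.5968180432302609, 0.07310657256447178, 0.12471691207635878], [179.89171164089117, 0.06918123931605494, 21.80387369619066])
a=np.radians(21.8);t=np.array([np.cos(a),np.sin(a)])
for z,uv in((.1427,[321,320]),(.1207,[321,203]),(.1427,[321,217])):
    w=px2w("wrist",uv,z,P)[0];print(z,uv,"along tool x mm",1e3*((w[:2]-P[0][:2])@t))
```

```text
0.1427 [321, 320] along tool x mm -20.92892133775076
0.1207 [321, 203] along tool x mm 31.99930980783814
0.1427 [321, 217] along tool x mm 33.31852563981886
```

Run:
```python
from lev import *
S=np.array([.5967,.0760])
robot.line_to([*S,.105],[180,0,22],velocity=.05); robot.pause(.3); st()
print(robot.line_to([*S,.086],velocity=.02,f_stop=6)); s=st()
```

```text
17.9 [0.5969 0.0761 0.1053] [ 1.7999e+02 -4.0000e-02  2.2010e+01] F [ 0.1  0.4 -1.6] M [-0.07  0.04  0.04] gap 0.176 50.2 q7 -85.9
False
19.0 [0.5969 0.076  0.0862] [ 1.7999e+02 -2.0000e-02  2.2000e+01] F [ 0.3  0.  -0.3] M [-0.03 -0.02 -0.04] gap 0.17 50.2 q7 -86.3
```

Run:
```python
from lev import *
S=np.array([.5967,.0760])
print(robot.line_to([*S,.078],velocity=.02,f_stop=8)); s=st(); z=s["tool_pos"][2]
robot.line_to([*S,z-.0005],velocity=.02)
for y in (13,4,-5,-14.2):
    robot.move_to([*S,z-.0005],[180,0,y]); s=st()
robot.pause(.3); st(); snap("wrist","t1.png")
```

```text
True
19.32 [0.5972 0.0761 0.0819] [ 1.7998e+02 -6.0000e-02  2.2000e+01] F [-1.1  0.4  3.9] M [-0.03  0.    0.04] gap 0.171 50.8 q7 -86.4
19.83 [0.5976 0.0764 0.0819] [ 1.80e+02 -1.30e-01  1.32e+01] F [ 2.1 -0.1  2.8] M [ 0.09 -0.39  0.04] gap 0.174 50.7 q7 -94.2
20.09 [0.5987 0.077  0.082 ] [-179.94   -0.26    4.35] F [4.8 1.1 0.4] M [ 0.45 -1.18  0.02] gap 0.177 50.4 q7 -102.1
20.35 [0.5989 0.0767 0.082 ] [-179.91   -0.28   -4.67] F [5.2 2.4 0.3] M [ 0.44 -1.31 -0.01] gap 0.175 50.3 q7 -110.2
20.62 [0.599  0.0762 0.082 ] [-179.9    -0.26  -13.88] F [5.4 1.3 1.7] M [ 0.3  -1.29  0.02] gap 0.174 50.4 q7 -118.4
20.92 [0.599  0.0762 0.082 ] [-179.89   -0.26  -13.87] F [4.8 0.5 0.7] M [ 0.26 -1.23 -0.01] gap 0.173 50.4 q7 -118.4
t1.png ([0.5989711990051632, 0.07623364098978101, 0.08203434114586214], [-179.8891483855317, -0.26108814618826576, -13.870799081769968]) 20.9167
```

Run:
```python
from lev import *
gripper_to(.4); s=st(); p=s["tool_pos"]
robot.line_to([p[0],p[1],.16],[180,0,-14.2],velocity=.15)
q=np.array([.5985,.0757])-ux*.033
robot.line_to([*q,.20]); P=snap("wrist","v1.png")
c=cv2.imread("pics/v1.png")[80:230,221:421]
cv2.imwrite("pics/v1c.png",np.clip(cv2.resize(c,None,fx=4,fy=4,interpolation=cv2.INTER_CUBIC)*1.5,0,255).astype('u1'))
```

```text
21.29 [0.5952 0.0755 0.0804] [179.91   0.18 -14.11] F [-0.1  0.1  0.1] M [0.01 0.   0.03] gap 0.398 0.0 q7 -118.6
v1.png ([0.56640178367488, 0.08366632288783034, 0.19944068564894193], [179.96981356300006, 0.00656317423342847, -14.184579969611569]) 22.45
```

View pics/v1c.png

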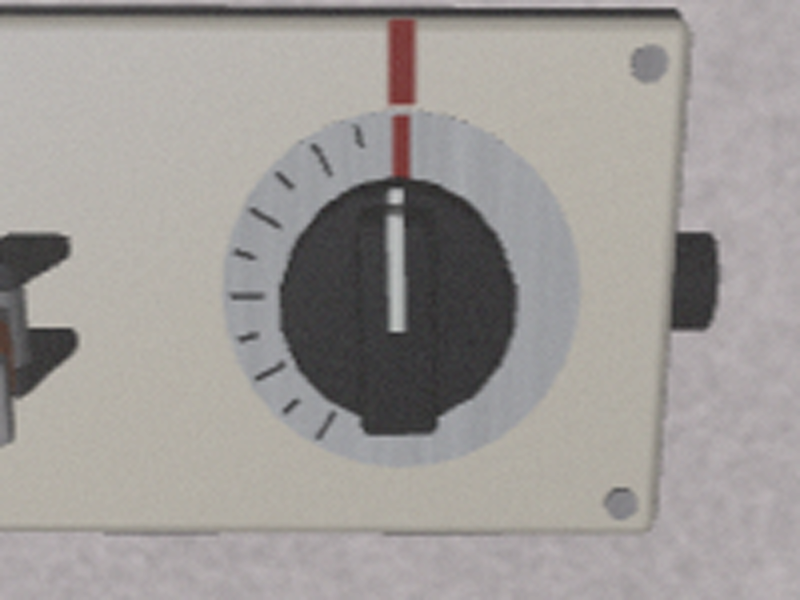

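```bash
cat > ptr.py <<'E'
from lev import *
def ptr(fn,P):
    f=cv2.imread("pics/"+fn)[80:230,221:421].astype(float); f=cv2.resize(f,None,fx=4,fy=4,interpolation=cv2.INTER_CUBIC)*1.5
    m=np.zeros(f.shape[:2],bool); m[205:350,370:425]=f[205:350,370:425].min(2)>130
    y,x=np.nonzero(m); k=np.polyfit(y,x,1); e=np.array([[np.polyval(k,v),v] for v in(215,325)])
    w=px2w("wrist",np.array([221,80])+(e+.5)/4-.5,.099,P); d=w[0]-w[1]
    r=(f[:,:,2]-f[:,:,1]>40); r[:20]=0;r[175:]=0; y,x=np.nonzero(r);
    k=np.polyfit(y[y>118],x[y>118],1);print("index col dial",np.mean(x[y>118]),"ptr",e.ravel(),len(y))
    a=np.array([[np.mean(x[(y>20)&(y<60)]),40],[np.mean(x[(y>60)&(y<98)]),80]])
    a=np.array([[np.mean(x[y<98]),60]]);c=px2w("wrist",np.array([221,80])+(a+.5)/4-.5,.05,P)[0]
    b=px2w("wrist",np.array([221,80])+(np.array([np.mean(x[y>118]),np.mean(y[y>118])])+.5)/4-.5,.053,P)[0];i=c-b
    A=lambda v:np.degrees(np.arctan2(v[1],v[0])); print("pointer",A(d),"index",A(i))
E
python3 - <<'E'
from ptr import *
ptr("v1.png",([0.56640178367488, 0.08366632288783034, 0.19944068564894193], [179.96981356300006, 0.00656317423342847, -14.184579969611569]))
E
```

```text
index col dial 400.97153024911034 ptr [394.62635576 215.         396.71465862 325.        ] 2926
pointer -13.172547802694304 index -14.43443924439203
```

The pointer is about 1.2° short of the index, so I'll re-grip, trim it and check again.

Run:
```python
from ptr import *
G=np.array([.5988,.0760])
robot.move_to([*G,.12],[180,0,-13.2]); print(robot.line_to([*G,.0822],velocity=.08,f_stop=6)); 
gripper_to(0,50); st()
robot.move_to([*G,.0822],[180,0,-15.4]); robot.pause(.2); st()
gripper_to(.4); robot.line_to([*G,.16],velocity=.15)
q=np.array([.5985,.0757])-ux*.033
robot.move_to([*q,.20],[180,0,-14.2]); robot.pause(.2); ptr("v2.png",snap("wrist","v2.png"))
```

```text
False
23.87 [0.5995 0.0762 0.083 ] [-1.7996e+02 -9.0000e-02 -1.3190e+01] F [0.1 0.9 2.1] M [0.04 0.06 0.  ] gap 0.173 51.3 q7 -117.7
24.32 [0.5995 0.076  0.083 ] [-1.7998e+02 -9.0000e-02 -1.5380e+01] F [ 0.7 -1.1  4.9] M [-0.21  0.09  0.14] gap 0.175 51.8 q7 -119.7
v2.png ([0.5659130788042114, 0.08305894595623048, 0.19812858421223845], [179.90502734097308, 0.167924928167952, -14.24804993101572]) 25.8333
index col dial 396.9758745476478 ptr [393.44354015 215.         393.68801265 325.        ] 2931
pointer -14.230146293179882 index -14.462457175867561
```

Run:
```python
from lev import *
C-=.0012*ux
import lev
O=[180,0,75.7]
gripper_to(.45,25)
robot.move_to(gp(1.72)+[0,0,.08],O)
print(robot.line_to(gp(1.72),velocity=.1,f_stop=8)); st()
gripper_to(0,25); st()
arc(1.72,.06,12); st()
print(robot.line_to(gp(-.08),velocity=.03,f_stop=12)); st()
gripper_to(.45); st()
robot.line_to(gp(0)+[0,0,.07],velocity=.12); st()
robot.move_to(np.r_[C+uy*.03-ux*.033,.22],[180,0,-14.3]); robot.pause(.2); snap("wrist","z1.png")
w=eyes.grab_frame("side")[170:290,220:380,::-1]
v=cv2.imread("pics/z1.png")[60:260,200:440]
cv2.imwrite("pics/z1c.png",np.clip(np.hstack([cv2.resize(v,(480,400),interpolation=2)*1.4,cv2.resize(w[:, 20:116],(320,400),interpolation=2)]),0,255).astype('u1'))
```

```text
False
28.27 [0.6197 0.1645 0.1084] [ 1.7992e+02 -6.0000e-02  7.5700e+01] F [ 0.5 -0.4 -0.2] M [0.02 0.02 0.  ] gap 0.45 0.0 q7 -43.8
28.62 [0.6191 0.1646 0.1086] [ 1.7997e+02 -4.0000e-02  7.5710e+01] F [-1.9 -0.   3.6] M [-0.02  0.43 -0.04] gap 0.154 24.4 q7 -43.8
31.62 [0.6083 0.1221 0.0734] [179.9   -0.2   75.75] F [-3.9  3.7 10.5] M [ 1.11  0.57 -0.04] gap 0.147 64.4 q7 -41.1
True
31.82 [0.6082 0.122  0.0724] [ 1.799e+02 -1.400e-01  7.573e+01] F [-2.9 -1.   7.7] M [0.08 0.47 0.  ] gap 0.147 64.7 q7 -41.2
32.19 [0.6075 0.1234 0.0702] [-179.98   -0.25   75.79] F [-0.2  0.6 -0.3] M [0.   0.1  0.02] gap 0.447 0.0 q7 -41.2
32.91 [0.6072 0.1194 0.1373] [-179.95   -0.29   75.82] F [-0.2  0.1 -1. ] M [-0.01  0.02  0.01] gap 0.45 0.0 q7 -39.1
z1.png ([0.5719390913321389, 0.11314687931229421, 0.21948811281006317], [179.98235836510784, 0.049623711582071336, -14.285027430152624]) 34.4
```

View pics/z1c.png

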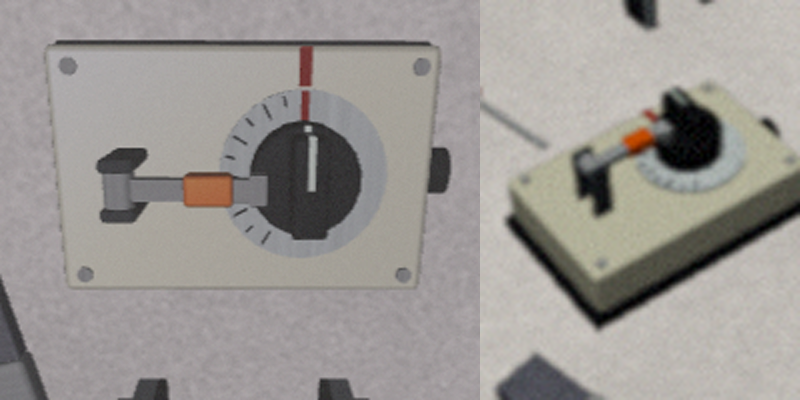

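The lever is over the skirt, but the stop came about 3 mm high. I'll press it down with shut fingers to make sure.

Run:
```python
from ptr import *
C-=.0012*ux
robot.move_to(gp(0)+[0,0,.07],[180,0,75.7]); gripper_to(0,25)
p=np.r_[C+uy*.044,0]
robot.line_to(p+[0,0,.105],velocity=.1); robot.pause(.2); st()
for k in range(2):
    print(robot.line_to(p+[0,0,.086],velocity=.025,f_stop=10)); st()
    robot.line_to(p+[0,0,.105],velocity=.1); robot.pause(.2)
robot.line_to(p+[0,0,.16],velocity=.15)
q=np.array([.5985,.0757])-ux*.033
robot.move_to([*q,.20],[180,0,-14.2]); robot.pause(.3); ptr("v3.png",snap("wrist","v3.png"))
```

```text
36.92 [0.6081 0.119  0.1059] [ 1.7991e+02 -5.0000e-02  7.5700e+01] F [ 0.  -0.2  0.1] M [-0.04  0.01 -0.04] gap 0.002 0.0 q7 -39.3
True
37.47 [0.6076 0.1186 0.0932] [1.7999e+02 2.0000e-02 7.5700e+01] F [-1.7  0.5  5.4] M [-0.07  0.21  0.03] gap 0.002 2.6 q7 -39.6
True
38.48 [0.6076 0.1187 0.0932] [-1.7996e+02  6.0000e-02  7.5690e+01] F [-1.7 -0.5  5.3] M [-0.03  0.22  0.01] gap -0.001 2.6 q7 -39.6
v3.png ([0.5664951548643156, 0.08391126887365678, 0.19977871086413346], [179.99794125316416, 0.02278205616074014, -14.184849833666176]) 41.0333
index col dial 403.1761960326721 ptr [399.62906017 215.         399.46550929 325.        ] 2939
pointer -14.290120508622675 index -14.558646753701497
```

The grip top is at 93 mm, so the lever is fully down, and the pointer is on the index to within 0.3°.

```bash
python3 -c "
from h import *
print(robot.close_job())"
```

```text
the job is handed in; nothing more can be done
None
```

The black knob is fully home on the D-shaft with its pointer within about 0.3° of the red index, the lever is all the way down over the skirt and released, and the job was handed in at about 41 s.

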